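# Steady the anvil stand: pack and screw down its outrigger foot

## Task

The brass foot on the outrigger of the anvil stand hangs in the air: slide the steel packing plate along the bench until its yellow spot is centred under the foot, then turn the red T-handle clockwise until the foot just takes up contact with the plate and nips it lightly. Feel for the touch and do not strain the screw or shove the plate about afterwards; leave the plate flat on the bench and the other things on the bench where they are.

Things in the scene. Friction and masses are not known exactly. Their poses are not given: they have to be found in the camera images.
- stand: dark steel stand with a bench anvil, fixed. Origin on the bench under the middle of its frame (250 x 170 mm, tray 89 mm high, anvil 155 mm high, horn reaching 150 mm to -x), z up. A 34 mm wide arm, 54 to 70 mm above the bench, runs out along its -y to a boss 190 mm from the origin, with the T-handle on top and the foot below. Nothing stands on the bench under the arm past y = -74 mm
- foot_axis (a point): point on the bench exactly below the centre of foot and handle; axes as the stand's. The foot is a brass disc, 40 mm across, with a rubber cushion above it; at the start its underside is 10.5 to 17 mm above the bench. It goes up and down without turning. The plate can come in under it from the end of the arm (plate's x along the stand's +y, tab outside), the tab then clear of everything, or from a side
- handle (a point): centre of the red T-handle's bar, 113 mm above the bench on the foot's axis. Bar 80 mm long (this point's x), 12 mm wide (y), 18 mm high, on a neck 12 mm thick; 19 mm free below the bar down to a flange of 28 mm diameter. Pinch it across its width from above. Clockwise seen from above (yaw falls) lowers the foot 24 mm per turn, 3.8 mm per rad; the handle stays at its height
- boss (a point): top centre of the threaded boss (42 mm diameter, 54 to 80 mm high) under the handle. The thread drags with about 0.10 N m either way and stays where it is left. Foot pressure adds about 0.0038 N m per N, pushing the handle back anticlockwise: a lasting change of the moment in the hand from its steady value shows the touch. Past it the pressure climbs 10 to 15 N per mm of foot travel, about 5 N per 0.1 rad
- plate: loose steel packing plate, 170 x 56 mm, 8 mm thick, 0.5 kg or so, lying flat on the bench. Origin on its underside below the centre of a yellow spot of 46 mm diameter; x is the long axis: the plate reaches from x = -140 mm to x = +30 mm, y is across, z up. A green upright pull tab stands at x = -120 mm
- spot (a point): centre of the yellow spot on the plate's upper face, 8 mm above its underside; axes as the plate's
- tab (a point): point on the green pull tab, 31 mm above the plate's underside, at x = -120 mm of the plate. The tab is 34 mm long along the plate's x, 12 mm thick along the plate's y, its top 50 mm above the bench; pinch it across its thickness from above
- hammer: hammer with a wooden handle, lying, 280 mm long; origin on the bench near its middle: leave it alone
- brush: brush, lying on the bench: leave it alone
- horseshoe: dark horseshoe, 122 mm wide, 12 mm thick, lying on the bench; origin at the middle of its arc: leave it alone
- nail_bucket: small open metal bucket, 110 mm wide, 110 mm high; origin under its middle: leave it alone
- punch: steel punch with a brass end, 120 mm long, lying: leave it alone
- oil_can: blue can, 60 mm wide, 130 mm high: leave it alone
- offcut_tray: dark steel tray 160 x 240 mm, 45 mm high: leave it alone
Not all that is in view belongs to the job. Leave any brown look-alike of the plate alone.

How it is judged:
By the outcome, as a careful person would: the job done as asked, in the order asked, and still so for the second after the job is handed in, with the robot touching nothing.
It also fails if it takes over 67 s, if anything falls off the work surface, if the arm or the gripper's body presses on something with over 40 N, if the wrist force passes 120 N, or if a joint passes its speed limit or range.

## Robot

A 6-joint arm with a two-finger parallel gripper is mounted at the origin on the work surface. World frame = base frame: x ahead of the robot, y to its left, z up, the work surface at z = 0. Lengths are in m, angles in degrees, forces in N, time in s.
With the tool pointing down it reaches from about 0.35 to 0.875 m from the base axis. Payload 4.2 kg.
Tool frame: the origin (TCP) lies between the finger pads; the fingertips stand 19 mm ahead of it and the grasp point (between the pads) is the TCP; z points along the fingers, y is the line along which they close (so a half turn about z gives the same grasp; the last joint's range is limited). The gripper opens to 87 mm and grips with 3 to 60 N. Pads are 19 mm wide; open, the fingers measure 117 mm over their backs; the gripper's body (75 mm by 190 mm) begins 51 mm behind the grasp point.
Start: joints at [89.473, 22.042, 0.453, 0, -68.411, -14.817], TCP at [0.165, 0.603, 0.242] pointing down, gripper open.
Joint ranges: [-179.83, 179.83], [-69.29, 118.12], [-61.27, 80.66], [-181.25, 117.63], [-171.15, -9.14], [-177.46, 177.46]. Speed limits (degrees/s): [159.86, 159.86, 180, 180, 180, 180].

## Interface

Orientations are given as a 3x3 rotation matrix whose columns are the frame's x, y, z axes.
In Python, from station import r gives the robot as it stands.
- The arm moves only by the tool drive_tool, never from a script. Its argument "steps" is one flat list of numbers, 7 for each row, row after row: the turn, a rotation vector about the tool's x, y, z in rad, then the shift along the tool's x, y, z in m, then the opening, from 0 (shut) to 1 (fully open). A call has 1 to 10 rows; each row shifts and turns the commanded pose from where the row before left it, along the tool's axes as they then stand; what a row does not reach is not made up. A row lasts 1/12 s, in which the tool goes at most 41.7 mm and 7.16 degrees, less where a joint would pass 70% of its speed; a pose out of reach is approached as far as the arm can. A call is refused whole if a number of a shift passes 0.0417 or a number of a turn 0.125, either way. A call with a gripper value outside its range is refused whole. The fingers move at their own pace and stop on an object; the grip force is fixed at half the most. Time passes only in rows, so rows that do not move let the fingers close. It gives the time, the measured TCP pose, the force, the opening and the grip force at its end, in the units of the state.
- r.sense(): the state, without advancing time (a new reading comes with each control period).
- r.capture(name): name is "scene" or "top" or "wrist"; returns the picture (400x640x3 uint8, blue, green, red); there is no depth.
- r.camera_params(name): a dict with "camera_matrix" (3x3 intrinsics, pixels), "k1" (the pictures are not rectified: a ray, as slopes to the right and down, at radius r is drawn at 1 + k1 r^2 times it, then the intrinsics apply), "extrinsics" (4x4, takes a point from world to camera coordinates). Camera axes: x right, y down, z forward; pixel columns grow to the right and rows downward; lengths in m; the calibration is good to about 2 mm. A picture is of the moment at which its call begins: read the wrist's pose just before it. camera_params takes no time and is no camera call; for the wrist camera it gives the pose at the moment of the call.
- r.finish_job(): hands the job in; it is judged then, once.
The state is a dict: "time_s": time; "joints": joint angles; "joint_velocities": joint speeds; "effort": joint torques, N m; "tcp_pos": TCP position; "ee_rot": TCP orientation; "wrist_force": force on the tool from outside, world axes, zero at the start; "moment": the same for the moment, N m; "gripper_width": opening from 0.0 (shut) to 1.0 (fully open); "gripper_force": force on a finger pad.
Only numpy, scipy, OpenCV 4.12 (cv2) and the standard library are available. Lean on these libraries where they do the work, as an engineer would, in place of code of your own. Each camera call takes 0.05 s, during which the arm holds its last target. There are 200 camera calls.

## Working session

There is one attempt and no reset: what is moved stays moved. The work goes in short steps, Python scripts to look and compute and a tool call to move; the robot and the scene stay as the last step left them, time stands still between calls to the robot, and variables do not carry over. Pictures are saved under pics/ and viewed, at most 10 in all, crops included, and the job is handed in when it is done.

Besides the shell and the picture viewer there is one more tool, called as a command line: name --argument value ..., lists and objects as JSON in quotes. drive_tool: Moves the arm, as the interface text tells. Its arguments: {"type":"object","properties":{"steps":{"type":"array"}},"required":["steps"]}

```bash
mkdir -p pics; ls; python3 - <<'E'
from station import r
import cv2
s=r.sense();print(s)
for n in("scene","top"):
    cv2.imwrite(f"pics/{n}0.png",r.capture(n));p=r.camera_params(n);print(n,p)
E
```

```text
pics
{'time_s': 0.0, 'joints': array([ 8.94726660e+01,  2.20886502e+01,  3.79467917e-01, -2.78457509e-02,
       -6.84102765e+01, -1.48159892e+01]), 'joint_velocities': array([-0.02736421, -0.03975931, -0.08351372, -0.05896135, -0.05075542,
       -0.11492955]), 'effort': array([ 5.70744196e-04, -3.90671003e+01,  1.87408268e+01,  4.22003120e+00,
        1.10350270e-02, -1.90228438e-04]), 'tcp_pos': array([0.16521934, 0.60218536, 0.24048263]), 'ee_rot': array([[ 9.64310184e-01, -2.64774710e-01, -4.71072940e-04],
       [-2.64775111e-01, -9.64307944e-01, -2.08065890e-03],
       [ 9.66464782e-05,  2.13112896e-03, -9.99997724e-01]]), 'wrist_force': array([0.62889696, 0.56996339, 0.18057592]), 'moment': array([-0.01838465, -0.04352719, -0.03740099]), 'gripper_force': 0.0, 'gripper_width': 0.9973104788256664}
scene {'camera_matrix': array([[491.74035131,   0.        , 324.62941457],
       [  0.        , 491.74035131, 205.64541546],
       [  0.        ,   0.        ,   1.        ]]), 'k1': -0.13657489728274452, 'extrinsics': array([[-0.31761054,  0.94800678, -0.0201666 ,  0.19142411],
       [ 0.61388221,  0.18936661, -0.76634778, -0.2639562 ],
       [-0.72268401, -0.25578005, -0.64210933,  2.00428135],
       [ 0.        ,  0.        ,  0.        ,  1.        ]])}
top {'camera_matrix': array([[447.66858818,   0.        , 316.61092205],
       [  0.        , 447.66858818, 196.28896123],
       [  0.        ,   0.        ,   1.        ]]), 'k1': 0.01716748525285251, 'extrinsics': array([[-0.06045546, -0.99816544, -0.00330101,  0.02984207],
       [-0.97423149,  0.05972515, -0.21749923,  0.5646159 ],
       [ 0.21729737, -0.00993307, -0.97605491,  1.26315595],
       [ 0.        ,  0.        ,  0.        ,  1.        ]])}
```

View pics/scene0.png

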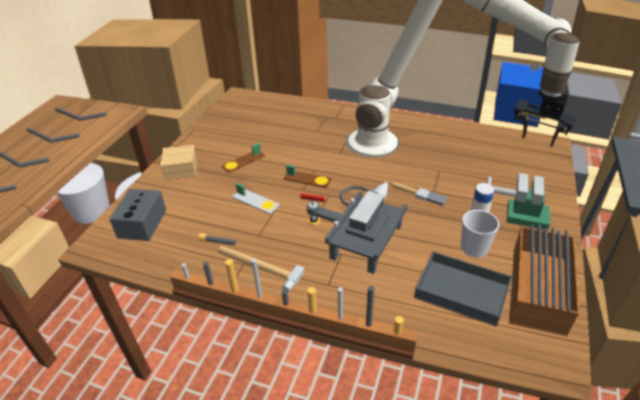

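View pics/top0.png

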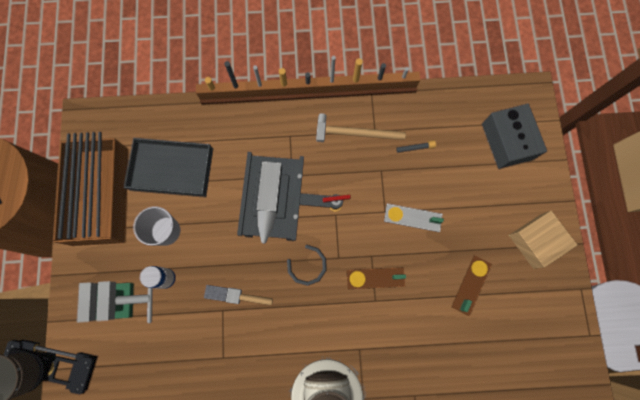

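The scene view shows the grey steel plate (256,200) with its yellow spot (269,206) and green tab (240,189), the red T-handle at (313,197), and the two brown look-alikes. In the top view the plate is at (413,218), spot (396,214), tab (437,220), handle (337,198), and the arm runs image-right (-y).

```bash
cat > h.py <<'E'
import numpy as np,cv2
from station import r
def ray(p,uv):
    K=p["camera_matrix"];T=p["extrinsics"];d=np.array([p["k1"],0,0,0.])
    n=cv2.undistortPoints(np.array(uv,float).reshape(-1,1,2),K,d).reshape(-1,2)
    R=T[:3,:3];v=np.c_[n,np.ones(len(n))]@R
    return -R.T@T[:3,3],v/np.linalg.norm(v,axis=1)[:,None]
def plane(p,uv,z):
    c,v=ray(p,uv);return c+v*((z-c[2])/v[:,2])[:,None]
def tri(rays):
    A=0;b=0
    for c,v in rays:
        M=np.eye(3)-np.outer(v,v);A=A+M;b=b+M@c
    return np.linalg.solve(A,b)
def masks(im):
    h=cv2.cvtColor(im,cv2.COLOR_BGR2HSV)
    return dict(red=cv2.inRange(h,(0,170,90),(6,255,255))|cv2.inRange(h,(172,150,90),(180,255,255)),
     yellow=cv2.inRange(h,(19,170,150),(32,255,255)),green=cv2.inRange(h,(60,70,30),(95,255,255)))
def blobs(m,amin=15):
    n,l,s,c=cv2.connectedComponentsWithStats(m)
    out=[]
    for i in range(1,n):
        if s[i,4]>=amin:
            pts=np.argwhere(l==i)[:,::-1].astype(np.float32)
            out.append((c[i],s[i,4],cv2.minAreaRect(pts),pts))
    return out
E
python3 - <<'E'
from h import *
for n in("scene","top"):
    im=cv2.imread(f"pics/{n}0.png");p=r.camera_params(n)
    for k,m in masks(im).items():
        z=dict(red=.122,yellow=.008,green=.04)[k]
        for c,a,rc,_ in blobs(m):
            if 60<c[1]<320: print(n,k,c.round(1),a,np.round(rc[1],1),plane(p,c,z)[0].round(4), plane(p,cv2.boxPoints(rc),z)[:,:2].round(3).tolist() if k=="red" else "")
im=cv2.imread("pics/top0.png")[140:260,220:470]
im2=cv2.imread("pics/scene0.png")[160:270,220:420]
a=cv2.resize(im,(800,384),interpolation=cv2.INTER_CUBIC)
b=cv2.resize(im2,(400,220),interpolation=cv2.INTER_CUBIC)
cv2.imwrite("pics/c0.png",np.vstack([a,np.pad(b,((0,0),(0,400),(0,0)))])[:600])
E
```

```text
scene red [312.5 196.8] 112 [23.6  4.8] [ 0.5537 -0.0538  0.122 ] [[0.568, -0.089], [0.545, -0.095], [0.539, -0.019], [0.562, -0.013]]
scene yellow [231.  165.1] 89 [ 8. 12.] [ 0.3312 -0.4709  0.008 ] 
scene yellow [321.  180.2] 99 [ 8. 12.] [ 0.3217 -0.1079  0.008 ] 
scene yellow [267.5 204.6] 50 [5. 9.] [ 0.508  -0.2395  0.008 ] 
scene green [255.9 148.7] 48 [8.7 5.8] [ 0.2425 -0.4021  0.04  ] 
scene green [290.4 169.4] 47 [7. 6.] [ 0.3326 -0.2215  0.04  ] 
scene green [240.3 188.3] 49 [9. 6.] [ 0.4885 -0.349   0.04  ] 
scene green [528.2 212.5] 933 [42.  34.8] [0.326  0.6177 0.04  ] 
top red [336.6 197.8] 99 [ 4.  26.4] [ 0.5443 -0.0598  0.122 ] [[0.546, -0.021], [0.553, -0.095], [0.541, -0.096], [0.535, -0.022]]
top yellow [395.1 213.7] 134 [12. 12.] [ 0.5084 -0.241   0.008 ] 
top yellow [479.2 268.1] 197 [15.6 14.1] [ 0.33   -0.4733  0.008 ] 
top yellow [356.9 278.6] 200 [15. 15.] [ 0.3208 -0.1091  0.008 ] 
top green [436.1 219.7] 53 [11.8  4.6] [ 0.4776 -0.3548  0.04  ] 
top green [398.6 276.4] 44 [12.  3.] [ 0.319 -0.227  0.04 ] 
top green [123.9 288.8] 185 [12. 16.] [0.3324 0.5641 0.04  ] 
top green [465.6 305.2] 77 [ 6.7 11.6] [ 0.2276 -0.4088  0.04  ] 
top green [123.2 310.9] 203 [13. 16.] [0.2711 0.5639 0.04  ]
```

View pics/c0.png

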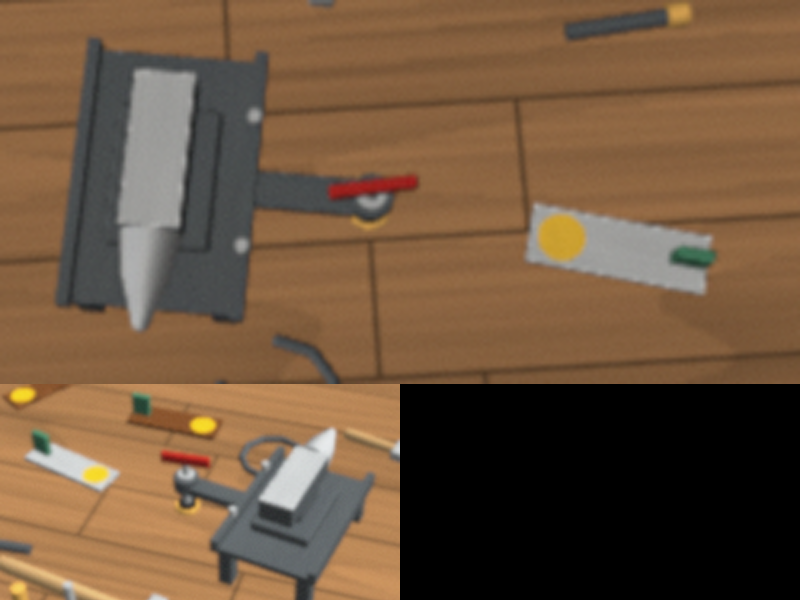

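The crop confirms the layout: the plate's spot end faces the arm, tab outside. So the plate slides mostly +y and comes in from the arm's end. I'll bring the wrist camera over there.

drive_tool --steps '[0, 0, 0, 0.034, 0.0235, 0, 1, 0, 0, 0, 0.034, 0.0235, 0, 1, 0, 0, 0, 0.034, 0.0235, 0, 1, 0, 0, 0, 0.034, 0.0235, 0, 1, 0, 0, 0, 0.034, 0.0235, 0, 1, 0, 0, 0, 0.034, 0.0235, 0, 1, 0, 0, 0, 0.034, 0.0235, 0, 1, 0, 0, 0, 0.034, 0.0235, 0, 1, 0, 0, 0, 0.034, 0.0235, 0, 1, 0, 0, 0, 0.034, 0.0235, 0, 1]'

```text
time_s: 0.93
tcp_pos: [0.4317, 0.2842, 0.2414]
ee_rot: [[0.964, -0.264, -0.0], [-0.264, -0.964, -0.0], [-0.0, 0.0, -1.0]]
wrist_force: [0.4, -0.1, 0.5]
gripper_width: 1.002
gripper_force: 0.0
```

drive_tool --steps '[0, 0, 0, 0.018, 0.036, -0.006, 1, 0, 0, 0, 0.018, 0.036, -0.006, 1, 0, 0, 0, 0.018, 0.036, -0.006, 1, 0, 0, 0, 0.018, 0.036, -0.006, 1, 0, 0, 0, 0.018, 0.036, -0.006, 1, 0, 0, 0, 0.018, 0.036, -0.006, 1, 0, 0, 0, 0.018, 0.036, -0.006, 1, 0, 0, 0, 0.018, 0.036, -0.006, 1, 0, 0, 0, 0.018, 0.036, -0.006, 1, 0, 0, 0, 0.018, 0.036, -0.006, 1]'

```text
time_s: 1.77
tcp_pos: [0.509, -0.1107, 0.3017]
ee_rot: [[0.964, -0.265, -0.0], [-0.265, -0.964, 0.0], [-0.0, -0.0, -1.0]]
wrist_force: [0.9, 1.0, -0.7]
gripper_width: 1.0
gripper_force: 0.0
```

drive_tool --steps '[0, 0, 0, 0.007, 0.036, 0, 1, 0, 0, 0.125, 0, 0, 0, 1, 0, 0, 0.125, 0, 0, 0, 1, 0, 0, 0.125, 0, 0, 0, 1, 0, 0, 0.125, 0, 0, 0, 1, 0, 0, 0.125, 0, 0, 0, 1, 0, 0, 0.125, 0, 0, 0, 1, 0, 0, 0.125, 0, 0, 0, 1, 0, 0, 0.125, 0, 0, 0, 1, 0, 0, 0.125, 0, 0, 0, 1]'

```text
time_s: 2.6
tcp_pos: [0.5063, -0.1452, 0.301]
ee_rot: [[0.171, -0.985, -0.001], [-0.985, -0.171, 0.0], [-0.0, 0.001, -1.0]]
wrist_force: [0.5, -0.1, -0.4]
gripper_width: 1.0
gripper_force: 0.0
```

drive_tool --steps '[0, 0, 0.125, 0, 0, 0, 1, 0, 0, 0.125, 0, 0, 0, 1, 0, 0, 0.125, 0, 0, 0, 1, 0, 0, 0.07, 0, 0, 0, 1, 0, 0, 0, 0, 0, 0, 1, 0, 0, 0, 0, 0, 0, 1]'

```text
time_s: 3.1
tcp_pos: [0.5064, -0.1452, 0.3012]
ee_rot: [[-0.262, -0.965, -0.001], [-0.965, 0.262, 0.0], [0.0, 0.001, -1.0]]
wrist_force: [0.3, 0.3, 0.3]
gripper_width: 1.001
gripper_force: 0.0
```

```bash
python3 - <<'E'
from h import *
s=r.sense();print(s["time_s"],s["tcp_pos"],s["ee_rot"].round(3).tolist(),s["joints"].round(1))
p=r.camera_params("wrist");print(p)
im=r.capture("wrist");cv2.imwrite("pics/w1.png",im)
import pickle;pickle.dump(p,open("w1.pkl","wb"))
E
```

```text
3.1 [ 0.50638678 -0.14521962  0.30118876] [[-0.262, -0.965, -0.001], [-0.965, 0.262, 0.0], [0.0, 0.001, -1.0]] [  1.7  10.2  -7.4  -0.  -72.4 -16.8]
{'camera_matrix': array([[349.65260392,   0.        , 326.01636825],
       [  0.        , 349.65260392, 195.47468029],
       [  0.        ,   0.        ,   1.        ]]), 'k1': 0.008903847999278573, 'extrinsics': array([[-0.96514492,  0.26171157,  0.00152926,  0.52684867],
       [ 0.25250782,  0.92963502,  0.26836268, -0.04168423],
       [ 0.06881196,  0.25939502, -0.96331674,  0.45125455],
       [ 0.        ,  0.        ,  0.        ,  1.        ]])}
```

View pics/w1.png

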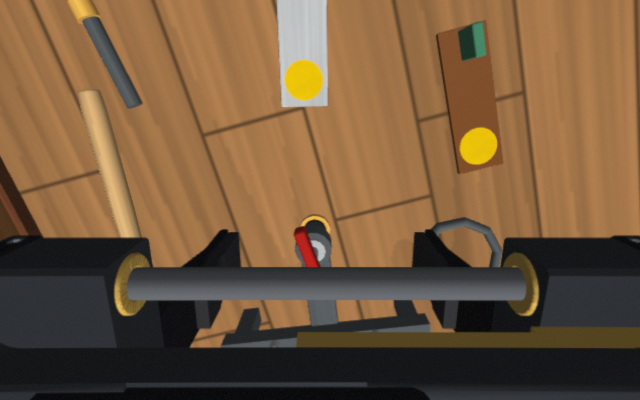

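The wrist view shows the steel plate's spot at (303,79), the T-handle at (306,248) with the boss at (315,250) and brass foot rim at (316,222), and the brown look-alike on the right. Next I compute, then look from a second place.

drive_tool --steps '[0, 0, 0, 0.04, 0, 0, 1, 0, 0, 0, 0.04, 0, 0, 1, 0, 0, 0, 0.04, 0, 0, 1, 0, 0, 0, 0, 0, 0, 1, 0, 0, 0, 0, 0, 0, 1]'

```text
time_s: 3.57
tcp_pos: [0.4741, -0.2626, 0.3012]
ee_rot: [[-0.266, -0.964, -0.001], [-0.964, 0.266, 0.0], [-0.0, 0.001, -1.0]]
wrist_force: [-0.3, 0.6, 1.0]
gripper_width: 0.999
gripper_force: 0.0
```

```bash
cat > m2.py <<'E'
from h import *
import pickle
p1=pickle.load(open("w1.pkl","rb"));s=r.sense();p2=r.camera_params("wrist");i2=r.capture("wrist");cv2.imwrite("pics/w2.png",i2)
pickle.dump(p2,open("w2.pkl","wb"))
V=[("top",r.camera_params("top"),cv2.imread("pics/top0.png")),("scene",r.camera_params("scene"),cv2.imread("pics/scene0.png")),("w1",p1,cv2.imread("pics/w1.png")),("w2",p2,i2)]
print(s["tcp_pos"])
for n,p,im in V:
    for k,m in masks(im).items():
        for c,a,rc,_ in blobs(m,40):
            print(n,k,c.round(1),a,[np.round(x,1) for x in rc[1:]],plane(p,c,dict(red=.122,yellow=.008,green=.04)[k])[0].round(4)) if n[0]=="w" else 0
E
python3 m2.py
```

```text
[ 0.47414225 -0.26263672  0.30115506]
w1 red [305.9 248.8] 459 [array([39.4, 12.8]), np.float64(68.2)] [ 0.545 -0.081  0.122]
w1 yellow [303.3  79.6] 1170 [array([38.2, 37.5]), np.float64(45.0)] [ 0.5078 -0.2433  0.008 ]
w1 yellow [477.9 145.6] 1132 [array([35.4, 38.9]), np.float64(45.0)] [ 0.3196 -0.1112  0.008 ]
w1 green [472.2  41.3] 773 [array([34.6, 24.6]), np.float64(81.9)] [ 0.3214 -0.2312  0.04  ]
w2 yellow [304.9 180. ] 925 [array([33.9, 33.2]), np.float64(45.0)] [ 0.5078 -0.243   0.008 ]
w2 yellow [467.5 236.2] 911 [array([31.3, 35.8]), np.float64(63.4)] [ 0.3195 -0.1108  0.008 ]
w2 green [299.6  79.8] 365 [array([32., 11.]), np.float64(90.0)] [ 0.4776 -0.3596  0.04  ]
w2 green [460.3 152.6] 575 [array([33.5, 19.9]), np.float64(81.3)] [ 0.3206 -0.2328  0.04  ]
```

View pics/w2.png

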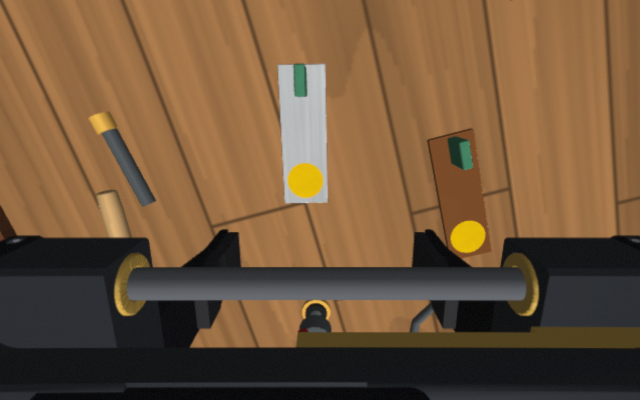

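The w2 view shows the whole steel plate: tab (300,80), spot (305,180), and the foot rim at (316,310), partly hidden. I need the handle fully in view, so I'm stepping back for two views.

drive_tool --steps '[0, 0, 0, -0.04, 0, 0, 1, 0, 0, 0, -0.04, 0, 0, 1, 0, 0, 0, -0.04, 0, 0, 1, 0, 0, 0, -0.04, 0, 0, 1, 0, 0, 0, -0.03, 0, 0, 1, 0, 0, 0, 0, 0, 0, 1, 0, 0, 0, 0, 0, 0, 1]'

```text
time_s: 4.2
tcp_pos: [0.5254, -0.0749, 0.3015]
ee_rot: [[-0.258, -0.966, -0.0], [-0.966, 0.258, 0.0], [-0.0, 0.0, -1.0]]
wrist_force: [-0.7, 0.3, 0.3]
gripper_width: 1.002
gripper_force: 0.0
```

```bash
python3 - <<'E'
from h import *
import pickle
p=r.camera_params("wrist");im=r.capture("wrist");cv2.imwrite("pics/w3.png",im);pickle.dump(p,open("w3.pkl","wb"));print(r.sense()["tcp_pos"])
E
```

```text
[ 0.52509779 -0.0761084   0.3015532 ]
```

drive_tool --steps '[0, 0, 0, -0.035, 0, 0, 1, 0, 0, 0, -0.035, 0, 0, 1, 0, 0, 0, 0, 0, 0, 1, 0, 0, 0, 0, 0, 0, 1]'

```text
time_s: 4.58
tcp_pos: [0.5436, -0.0096, 0.3014]
ee_rot: [[-0.262, -0.965, -0.001], [-0.965, 0.262, -0.0], [0.0, 0.0, -1.0]]
wrist_force: [0.7, 0.0, 0.3]
gripper_width: 1.001
gripper_force: 0.0
```

```bash
cat > m3.py <<'E'
from h import *
import pickle
L=lambda n:(pickle.load(open(n+".pkl","rb")),cv2.imread(f"pics/{n}.png"))
P={n:L(n) for n in("w1","w2","w3","w4")}
for n in("top","scene"):P[n]=(r.camera_params(n),cv2.imread(f"pics/{n}0.png"))
def near(n,k,X,amin=20):
    p,im=P[n];B=blobs(masks(im)[k],amin)
    T=p["extrinsics"]; c=T[:3,:3]@X+T[:3,3];uv=p["camera_matrix"][:2]@(c/c[2])
    return min(B,key=lambda b:np.linalg.norm(b[0]-uv))
def T(k,X,ns):
    rs=[];
    for n in ns:
        b=near(n,k,np.array(X));c,v=ray(P[n][0],b[0]);rs.append((c,v[0]))
    x=tri(rs);print(k,ns,x.round(4),"res mm",[round(1e3*np.linalg.norm(np.cross(x-c,v)),1) for c,v in rs]);return x
sp=T("yellow",[.508,-.243,.008],["w1","w2","top","scene"])
T("yellow",[.508,-.243,.008],["w1","w2"])
tb=T("green",[.4776,-.3596,.04],["w2","top","scene"])
hd=T("red",[.545,-.06,.122],["w3","w4"]);hd=T("red",[.545,-.06,.122],["w3","w4","top","scene"])
for n in("w3","w4","top"):
    b=near(n,"red",np.array([.545,-.06,.122]));q=plane(P[n][0],cv2.boxPoints(b[2]),.12)[:,:2]
    print(n,b[0],b[1],q.round(4).tolist(),"mid",q.mean(0).round(4))
# plate outline in w2
p,im=P["w2"];h=cv2.cvtColor(im,cv2.COLOR_BGR2HSV)
m=cv2.inRange(h,(0,0,140),(180,50,255));m[230:]=0;m|=0
m=cv2.morphologyEx(m|masks(im)["yellow"]|masks(im)["green"],cv2.MORPH_CLOSE,np.ones((5,5)))
b=min(blobs(m,500),key=lambda b:abs(b[0][0]-304)+abs(b[0][1]-135))
q=plane(p,cv2.boxPoints(cv2.minAreaRect(cv2.convexHull(b[3]))),.008)[:,:2];print("plate",b[1],q.round(4).tolist(),[round(np.linalg.norm(q[i]-q[i-1]),4) for i in range(4)])
e=sorted([(q[i]-q[i-1]) for i in range(4)],key=lambda v:-np.linalg.norm(v))[:2]
print([np.degrees(np.arctan2(v[1],v[0])) for v in e], "spot->tab", np.degrees(np.arctan2(*(sp-tb)[1::-1])))
E
python3 - <<'E'
from h import *
import pickle
p=r.camera_params("wrist");im=r.capture("wrist");cv2.imwrite("pics/w4.png",im);pickle.dump(p,open("w4.pkl","wb"));print(r.sense()["tcp_pos"])
a=cv2.imread("pics/w3.png")[60:300,220:420];b=im[0:240,220:420]
cv2.imwrite("pics/c34.png",cv2.resize(np.hstack([a,b]),(800,480),interpolation=cv2.INTER_CUBIC))
E
python3 m3.py
```

```text
[ 0.54332738 -0.01042826  0.30145951]
yellow ['w1', 'w2', 'top', 'scene'] [ 0.5078 -0.2419  0.0069] res mm [np.float64(1.5), np.float64(0.9), np.float64(1.0), np.float64(2.0)]
yellow ['w1', 'w2'] [ 0.5077 -0.2432  0.0093] res mm [np.float64(0.0), np.float64(0.0)]
green ['w2', 'top', 'scene'] [ 0.4781 -0.3579  0.03  ] res mm [np.float64(2.3), np.float64(1.0), np.float64(2.2)]
red ['w3', 'w4'] [ 0.5447 -0.063   0.1203] res mm [np.float64(0.2), np.float64(0.2)]
red ['w3', 'w4', 'top', 'scene'] [ 0.5452 -0.0604  0.1135] res mm [np.float64(0.8), np.float64(2.3), np.float64(0.9), np.float64(3.1)]
w3 [310.46421053 194.70421053] 950 [[0.5533, -0.1002], [0.5413, -0.1012], [0.5357, -0.0223], [0.5485, -0.0209]] mid [ 0.5447 -0.0611]
w4 [309.58442777 123.21388368] 1066 [[0.5534, -0.1], [0.5418, -0.1006], [0.536, -0.0222], [0.5484, -0.0212]] mid [ 0.5449 -0.061 ]
top [336.55555556 197.78787879] 99 [[0.5468, -0.0209], [0.5531, -0.0955], [0.5417, -0.0962], [0.5354, -0.0217]] mid [ 0.5442 -0.0586]
plate 6311 [[0.4993, -0.3852], [0.4457, -0.3714], [0.4879, -0.2071], [0.5475, -0.2224]] [np.float64(0.1697), np.float64(0.0554), np.float64(0.1696), np.float64(0.0616)]
[np.float64(-106.50301562684115), np.float64(75.59710054043163)] spot->tab 75.65088297621449
```

View pics/c34.png

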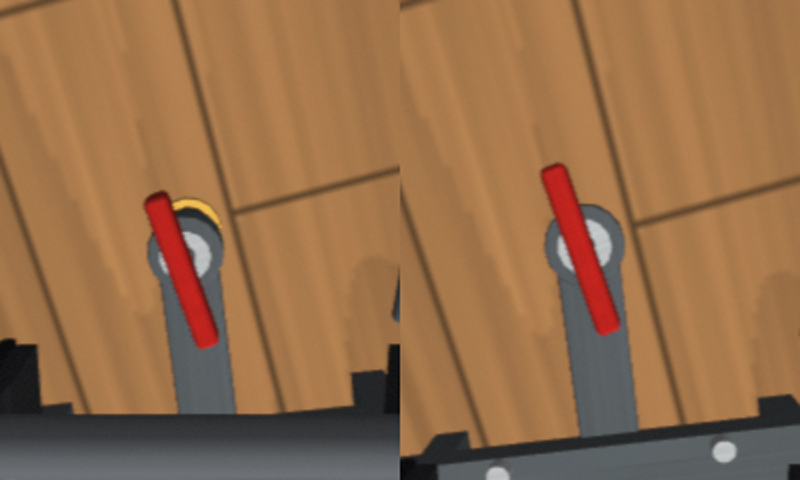

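The crop shows the red bar over the boss with the foot rim peeking out beyond it. The bar centre is about (0.5447,-0.0605), height 0.12, yaw 94°. The plate's yaw is 75.6°, and the tab is at (0.478,-0.359). I'm moving over the tab.

drive_tool --steps '[0, 0, 0, 0.039, -0.003, 0, 1, 0, 0, 0, 0.039, -0.003, 0, 1, 0, 0, 0, 0.039, -0.003, 0, 1, 0, 0, 0, 0.039, -0.003, 0, 1, 0, 0, 0, 0.039, -0.003, 0, 1, 0, 0, 0, 0.039, -0.003, 0, 1, 0, 0, 0, 0.039, -0.003, 0, 1, 0, 0, 0, 0.039, -0.003, 0, 1, 0, 0, 0, 0.039, -0.003, 0, 1, 0, 0, 0, 0, 0, 0, 1]'

```text
time_s: 5.47
tcp_pos: [0.4739, -0.3624, 0.301]
ee_rot: [[-0.272, -0.962, -0.001], [-0.962, 0.272, -0.001], [0.002, 0.001, -1.0]]
wrist_force: [0.5, -0.9, -0.4]
gripper_width: 1.002
gripper_force: 0.0
```

drive_tool --steps '[0, 0, 0, 0.002, -0.001, 0.04, 0.7, 0, 0, 0, 0, 0, 0.04, 0.7, 0, 0, 0, 0, 0, 0.04, 0.7, 0, 0, 0, 0, 0, 0.04, 0.7, 0, 0, 0, 0, 0, 0.03, 0.7, 0, 0, 0, 0, 0, 0, 0.7, 0, 0, 0, 0, 0, 0, 0.7]'

```text
time_s: 6.05
tcp_pos: [0.476, -0.3587, 0.1108]
ee_rot: [[-0.265, -0.964, -0.003], [-0.964, 0.265, 0.001], [0.0, 0.003, -1.0]]
wrist_force: [0.3, -0.4, 0.6]
gripper_width: 0.712
gripper_force: 0.0
```

```bash
python3 - <<'E'
from h import *
import pickle
p4=pickle.load(open("w4.pkl","rb"))
q=plane(p4,[[314,122.5]],.08)[0],plane(p4,[[324.5,217]],.07)[0];print("boss",q[0],"armdir",np.degrees(np.arctan2(*(q[1]-q[0])[1::-1])))
s=r.sense();print(s["tcp_pos"],s["ee_rot"][:2,:2].round(4).tolist(),s["time_s"])
p=r.camera_params("wrist");im=r.capture("wrist");cv2.imwrite("pics/w5.png",im)
for k in("green","yellow"):
  for c,a,rc,_ in blobs(masks(im)[k],60): print(k,c.round(1),a,plane(p,c,dict(green=.05,yellow=.008)[k])[0].round(4))
E
```

```text
boss [ 0.54282881 -0.06040523  0.08      ] armdir 80.54565643815862
[ 0.47603956 -0.35873342  0.1108165 ] [[-0.2647, -0.9643], [-0.9643, 0.2647]] 6.05
green [323.3 214.1] 1108 [ 0.4768 -0.3635  0.05  ]
yellow [501.1   3.2] 282 [ 0.3345 -0.4558  0.008 ]
yellow [326.1 325.9] 486 [ 0.5041 -0.2567  0.008 ]
```

drive_tool --steps '[0, 0, 0, 0.001, -0.001, 0.038, 0.7, 0, 0, 0, 0, 0, 0.037, 0.7, 0, 0, 0, 0, 0, 0, 0.7, 0, 0, 0, 0, 0, 0, 0.0, 0, 0, 0, 0, 0, 0, 0.0, 0, 0, 0, 0, 0, 0, 0.0, 0, 0, 0, 0, 0, 0, 0.0, 0, 0, 0, 0, 0, 0, 0.0, 0, 0, 0, 0, 0, 0, 0.0]'

```text
time_s: 6.85
tcp_pos: [0.4787, -0.3595, 0.0379]
ee_rot: [[-0.264, -0.965, 0.002], [-0.965, 0.264, -0.001], [0.0, -0.002, -1.0]]
wrist_force: [0.4, 0.6, 0.2]
gripper_width: 0.334
gripper_force: 0.0
```

```bash
python3 - <<'E'
from h import *
s=r.sense();print(s)
p=r.camera_params("wrist");im=r.capture("wrist");cv2.imwrite("pics/w6.png",im)
for k in("green","yellow"):
  for c,a,rc,_ in blobs(masks(im)[k],60): print(k,c.round(1),a,plane(p,c,dict(green=.05,yellow=.008)[k])[0].round(4))
p=r.camera_params("top");im=r.capture("top");cv2.imwrite("pics/t6.png",im)
for c,a,rc,_ in blobs(masks(im)["yellow"],60): print(c.round(1),a,plane(p,c,.008)[0].round(4))
E
```

```text
{'time_s': 6.85, 'joints': array([-2.14267107e+01,  3.16965486e+01, -1.68061722e+01,  8.13971427e-03,
       -4.13696507e+01,  6.13072003e+00]), 'joint_velocities': array([ 0.14453375,  0.61929076, -0.39003501, -0.16401197,  0.19841286,
        0.07437656]), 'effort': array([ 5.42934558e-04, -4.19753730e+01,  1.35000148e+01,  3.02076593e+00,
        5.11188316e-02,  3.13118953e-04]), 'tcp_pos': array([ 0.4786837 , -0.35954505,  0.03787204]), 'ee_rot': array([[-2.63703154e-01, -9.64601725e-01,  2.03928630e-03],
       [-9.64603824e-01,  2.63701823e-01, -9.01148298e-04],
       [ 3.31485688e-04, -2.20473901e-03, -9.99997515e-01]]), 'wrist_force': array([0.44792194, 0.64294678, 0.17091808]), 'moment': array([ 0.09800282, -0.08333827, -0.02592762]), 'gripper_force': 0.0, 'gripper_width': 0.33400913332937954}
green [328.6 241.8] 1345 [ 0.4737 -0.3759  0.05  ]
green [329.5 306.9] 381 [ 0.4812 -0.3468  0.05  ]
[479.1 268.1] 192 [ 0.3301 -0.473   0.008 ]
```

drive_tool --steps '[0, 0, 0, 0, 0, 0, 0.0, 0, 0, 0, 0, 0, 0, 0.0, 0, 0, 0, 0, 0, 0, 0.0, 0, 0, 0, 0, 0, 0, 0.0]'

```text
time_s: 7.28
tcp_pos: [0.4776, -0.3592, 0.0367]
ee_rot: [[-0.263, -0.965, -0.001], [-0.965, 0.263, 0.0], [0.0, 0.001, -1.0]]
wrist_force: [-2.7, 0.4, 3.1]
gripper_width: 0.136
gripper_force: 29.9
```

```bash
python3 - <<'E'
from h import *
s=r.sense();R=s["ee_rot"][:2,:2];t=s["tcp_pos"][:2];print(t,R.round(4),s["gripper_width"],s["gripper_force"],s["wrist_force"].round(1),s["moment"].round(2))
spot=np.array([.5077,-.2428]);L=t-spot;phi=np.arctan2(-L[1],-L[0]);print("plate-based",np.linalg.norm(L),np.degrees(phi))
plate=np.radians(75.6)
y=np.arctan2(R[1,0],R[0,0]);goal=np.array([.5442,-.0605])
a=np.radians(5);Ra=np.array([[np.cos(a),-np.sin(a)],[np.sin(a),np.cos(a)]])
tg=goal+Ra@L;print("tcp goal w/ +5deg",tg,"tool shift",R.T@(tg-t)," after rot axes",(Ra@R).T@(tg-t))
E
```

```text
[ 0.47764184 -0.35919896] [[-0.2634 -0.9647]
 [-0.9647  0.2634]] 0.13573693833004272 29.93721156846732 [-2.7  0.4  3.1] [0.33 0.56 0.14]
plate-based 0.12021734783681327 75.52060761617611
tcp goal w/ +5deg [ 0.52440106 -0.17907577] tool shift [-0.18607884  0.00233553]  after rot axes [-0.18557431 -0.01389119]
```

drive_tool --steps '[0, 0, -0.029, 0, 0, 0, 0, 0, 0, -0.029, 0, 0, 0, 0, 0, 0, -0.029, 0, 0, 0, 0, 0, 0, 0, -0.01, -0.001, 0, 0, 0, 0, 0, -0.015, -0.001, 0, 0, 0, 0, 0, -0.02, -0.001, 0, 0, 0, 0, 0, -0.02, -0.0015, 0, 0, 0, 0, 0, -0.02, -0.0015, 0, 0, 0, 0, 0, -0.02, -0.0015, 0, 0, 0, 0, 0, -0.02, -0.0015, 0, 0]'

```text
time_s: 8.12
tcp_pos: [0.5094, -0.2374, 0.0367]
ee_rot: [[-0.18, -0.984, -0.0], [-0.984, 0.18, -0.001], [0.001, 0.0, -1.0]]
wrist_force: [-1.5, -5.1, 1.3]
gripper_width: 0.133
gripper_force: 29.9
```

drive_tool --steps '[0, 0, 0, -0.02, -0.0015, 0, 0, 0, 0, 0, -0.015, -0.001, 0, 0, 0, 0, 0, -0.013, -0.001, 0, 0, 0, 0, 0, -0.008, -0.001, 0, 0, 0, 0, 0, -0.0046, -0.001, 0, 0, 0, 0, 0, 0, 0, 0, 0, 0, 0, 0, 0, 0, 0, 0]'

```text
time_s: 8.7
tcp_pos: [0.5257, -0.1784, 0.0367]
ee_rot: [[-0.179, -0.984, 0.0], [-0.984, 0.179, 0.001], [-0.001, -0.0, -1.0]]
wrist_force: [-1.5, 6.8, 4.7]
gripper_width: 0.131
gripper_force: 29.9
```

```bash
python3 - <<'E'
from h import *
s=r.sense();print(s["tcp_pos"],s["ee_rot"].round(3).tolist(),s["gripper_width"],s["wrist_force"].round(1),s["moment"].round(2))
a=r.capture("wrist");b=r.capture("scene");cv2.imwrite("pics/s7.png",b)
cv2.imwrite("pics/c7.png",np.hstack([cv2.resize(a,(400,250)),cv2.resize(b[150:250,240:400],(400,250),interpolation=cv2.INTER_CUBIC)]))
E
```

```text
[ 0.52572331 -0.17838571  0.03668855] [[-0.179, -0.984, 0.0], [-0.984, 0.179, 0.001], [-0.001, -0.0, -1.0]] 0.1308547671201436 [-1.5  6.8  4.7] [1.55 0.43 0.12]
```

View pics/c7.png

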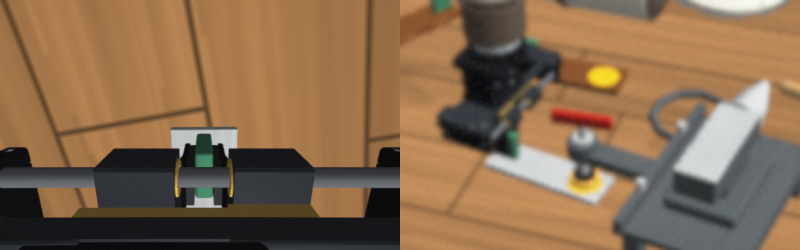

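The plate is under the foot, spot around the foot's base (c7 right, about (585,180)). I'm releasing and checking from above.

drive_tool --steps '[0, 0, 0, 0, 0, 0, 0.5, 0, 0, 0, 0, 0, 0, 0.5, 0, 0, 0, 0, 0, 0, 0.5, 0, 0, 0, 0, 0, 0, 0.5, 0, 0, 0, 0, 0, -0.03, 0.5, 0, 0, 0, 0, 0, -0.04, 0.7, 0, 0, 0, 0, 0, -0.04, 1, 0, 0, 0, 0, 0, -0.04, 1, 0, 0, 0, 0, 0, -0.04, 1, 0, 0, 0, 0, 0, 0, 1]'

```text
time_s: 9.63
tcp_pos: [0.53, -0.1807, 0.236]
ee_rot: [[-0.178, -0.984, 0.018], [-0.984, 0.178, -0.004], [0.001, -0.018, -1.0]]
wrist_force: [1.0, -0.7, 0.9]
gripper_width: 0.791
gripper_force: 0.0
```

drive_tool --steps '[0, 0, 0, -0.03, 0, 0, 1, 0, 0, 0, -0.025, 0, 0, 1, 0, 0, 0, 0, 0, 0, 1, 0, 0, 0, 0, 0, 0, 1]'

```text
time_s: 9.97
tcp_pos: [0.5355, -0.1246, 0.2262]
ee_rot: [[-0.177, -0.984, -0.0], [-0.984, 0.177, 0.0], [-0.0, 0.0, -1.0]]
wrist_force: [-0.3, -0.1, -0.4]
gripper_width: 0.988
gripper_force: 0.0
```

```bash
cat > look.py <<'E'
from h import *
import pickle,sys
n=sys.argv[1]
s=r.sense();print(s["time_s"],s["tcp_pos"],s["joints"].round(1))
p=r.camera_params("wrist");im=r.capture("wrist");cv2.imwrite(f"pics/{n}.png",im);pickle.dump(p,open(n+".pkl","wb"))
def proj(X):
    T=p["extrinsics"];return cv2.projectPoints(np.array(X,float).reshape(-1,1,3),cv2.Rodrigues(T[:3,:3])[0],T[:3,3],p["camera_matrix"],np.array([p["k1"],0,0,0.]))[0].reshape(-1,2)
uv=proj([.545,-.06,.01])[0].astype(int);print("foot px",uv)
x0=np.clip(uv[0]-80,0,480);y0=np.clip(uv[1]-60,0,280);print("crop origin",x0,y0)
cv2.imwrite(f"pics/{n}c.png",cv2.resize(im[y0:y0+120,x0:x0+160],(800,600),interpolation=cv2.INTER_CUBIC))
E
python3 look.py v1
```

```text
9.9667 [ 0.53549121 -0.12455269  0.22624445] [  3.8  15.4 -11.6  -0.  -63.  -14. ]
foot px [328 228]
crop origin 248 168
```

View pics/v1c.png

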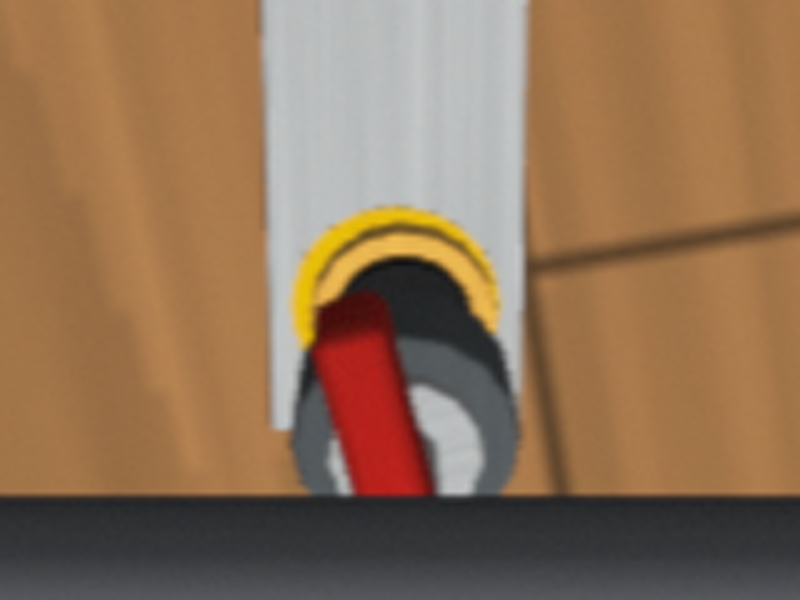

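The close crop shows the yellow spot ring (outer left 293, right 498, top 207) around the brass foot (left about 315, right about 497, top 228). The foot looks slightly right (-x) of the spot centre. I'll fit circles to both.

```bash
cat > fit.py <<'E'
from h import *
import pickle
from scipy.optimize import least_squares
p=pickle.load(open("v1.pkl","rb"));im=cv2.imread("pics/v1.png");h=cv2.cvtColor(im,cv2.COLOR_BGR2HSV)
c0=248;r0=168
print(h[r0+38:r0+56,c0+80].tolist())
yel=cv2.inRange(h,(19,200,120),(32,255,255))
br=cv2.inRange(h,(12,100,170),(24,205,255))
def arc(m,rad,z,ctr):
    pts=[]
    for t in np.radians(np.arange(-175,-4,5)):
        for q in np.arange(40,8,-.25):
            u=ctr+q*np.array([np.cos(t),np.sin(t)])
            if cv2.getRectSubPix(m,(1,1),(float(u[0]),float(u[1])))[0,0]>127: pts.append(u);break
    q=plane(p,pts,z)[:,:2]
    f=lambda x:np.hypot(*(q-x[:2]).T)-x[2]
    a=least_squares(f,[*q.mean(0),rad],loss="soft_l1",f_scale=.0005)
    b=least_squares(lambda x:f([*x,rad]),q.mean(0),loss="soft_l1",f_scale=.0005)
    return len(pts),a.x.round(4),b.x.round(4),np.std(f(a.x)).round(5)
reg=np.zeros_like(yel);reg[r0+38:r0+62,c0+50:c0+105]=255
print("spot",arc(yel&reg,.023,.008,np.array([327.,226])))
for z in(.015,.018,.022):print("foot",z,arc(br&reg,.020,z,np.array([327.,226])))
E
python3 fit.py
```

```text
[[90, 4, 191], [90, 4, 189], [30, 7, 187], [23, 122, 192], [24, 223, 228], [24, 239, 226], [22, 213, 171], [20, 175, 112], [19, 168, 150], [20, 168, 228], [20, 166, 233], [20, 165, 232], [19, 168, 224], [18, 165, 88], [30, 13, 19], [105, 15, 35], [135, 14, 37], [135, 14, 37]]
spot (33, array([ 0.5467, -0.0606,  0.0214]), array([ 0.5469, -0.0587]), np.float64(0.00027))
foot 0.015 (35, array([ 0.5527, -0.0548,  0.0315]), array([ 0.5461, -0.0654]), np.float64(0.00269))
foot 0.018 (35, array([ 0.5524, -0.056 ,  0.0312]), array([ 0.5459, -0.0664]), np.float64(0.00266))
foot 0.022 (35, array([ 0.5521, -0.0576,  0.0309]), array([ 0.5457, -0.0676]), np.float64(0.00263))
```

```bash
sed -i 's/np.arange(40,8,-.25)/np.arange(Q,8,-.25)/; s/^def arc/Q=40\ndef arc/; s/^for z in.*/Q=19.5\nbr=cv2.inRange(h,(17,100,185),(22,185,255))\nfor z in(.012,.015,.018,.022):print("foot",z,arc(br\&reg,.020,z,np.array([328.,229])))/' fit.py; python3 fit.py
cat >> fit.py <<'E'
v=h[r0+50:r0+66:4,c0+55:c0+105]
for row in (r0+56,r0+60):
  print([ (c,*h[row,c].tolist()) for c in list(range(304,318))+list(range(338,352))])
E
python3 fit.py | tail -2
```

```text
[[90, 4, 191], [90, 4, 189], [30, 7, 187], [23, 122, 192], [24, 223, 228], [24, 239, 226], [22, 213, 171], [20, 175, 112], [19, 168, 150], [20, 168, 228], [20, 166, 233], [20, 165, 232], [19, 168, 224], [18, 165, 88], [30, 13, 19], [105, 15, 35], [135, 14, 37], [135, 14, 37]]
spot (33, array([ 0.5467, -0.0606,  0.0214]), array([ 0.5469, -0.0587]), np.float64(0.00027))
foot 0.012 (35, array([ 0.5448, -0.0561,  0.0214]), array([ 0.5445, -0.0578]), np.float64(0.00157))
foot 0.015 (35, array([ 0.5446, -0.0573,  0.0212]), array([ 0.5444, -0.0588]), np.float64(0.00156))
foot 0.018 (35, array([ 0.5444, -0.0585,  0.0211]), array([ 0.5442, -0.0598]), np.float64(0.00155))
foot 0.022 (35, array([ 0.5442, -0.0601,  0.0208]), array([ 0.544 , -0.0611]), np.float64(0.00153))
[(304, 83, 5, 196), (305, 42, 6, 197), (306, 21, 73, 211), (307, 23, 173, 227), (308, 24, 235, 232), (309, 24, 244, 232), (310, 23, 234, 220), (311, 22, 201, 180), (312, 19, 171, 192), (313, 20, 167, 226), (314, 20, 165, 233), (315, 20, 166, 233), (316, 19, 168, 215), (317, 19, 166, 146), (338, 17, 102, 50), (339, 18, 160, 116), (340, 19, 168, 194), (341, 20, 167, 229), (342, 20, 167, 232), (343, 20, 167, 229), (344, 19, 170, 217), (345, 20, 184, 195), (346, 22, 180, 197), (347, 20, 79, 197), (348, 30, 4, 187), (349, 98, 5, 192), (350, 100, 4, 191), (351, 80, 4, 192)]
[(304, 70, 4, 197), (305, 25, 35, 202), (306, 22, 119, 220), (307, 24, 212, 230), (308, 24, 243, 232), (309, 24, 236, 229), (310, 22, 203, 214), (311, 19, 174, 207), (312, 18, 170, 195), (313, 16, 179, 141), (314, 13, 187, 98), (315, 7, 199, 77), (316, 3, 213, 67), (317, 2, 206, 67), (338, 105, 26, 40), (339, 90, 8, 34), (340, 19, 47, 43), (341, 18, 148, 105), (342, 19, 167, 188), (343, 20, 166, 227), (344, 20, 166, 232), (345, 20, 167, 233), (346, 20, 175, 218), (347, 21, 135, 199), (348, 22, 54, 198), (349, 50, 4, 192), (350, 100, 4, 190), (351, 90, 1, 187)]
```

drive_tool --steps '[0, 0, 0.125, 0, 0, 0, 1, 0, 0, 0.125, 0, 0, 0, 1, 0, 0, 0.125, 0, 0, 0, 1, 0, 0, 0.125, 0, 0, 0, 1, 0, 0, 0.125, 0, 0, 0, 1, 0, 0, 0.125, 0, 0, 0, 1, 0, 0, 0.125, 0, 0, 0, 1, 0, 0, 0.125, 0, 0, 0, 1, 0, 0, 0.125, 0, 0, 0, 1, 0, 0, 0.125, 0, 0, 0, 1]'

```text
time_s: 10.85
tcp_pos: [0.5352, -0.1263, 0.2261]
ee_rot: [[-0.991, -0.133, -0.001], [-0.133, 0.991, -0.0], [0.001, -0.0, -1.0]]
wrist_force: [-0.6, 0.2, 1.1]
gripper_width: 1.0
gripper_force: 0.0
```

drive_tool --steps '[0, 0, 0, 0.023, 0.032, 0, 1, 0, 0, 0, 0.023, 0.032, 0, 1, 0, 0, 0, 0, 0, 0, 1, 0, 0, 0, 0, 0, 0, 1]'

```text
time_s: 11.18
tcp_pos: [0.4798, -0.0683, 0.2267]
ee_rot: [[-0.99, -0.141, 0.0], [-0.141, 0.99, -0.0], [-0.0, -0.0, -1.0]]
wrist_force: [1.1, 0.3, -0.0]
gripper_width: 1.004
gripper_force: 0.0
```

```bash
python3 look.py v2
```

```text
11.1833 [ 0.4798182  -0.06829045  0.22668327] [ 11.2   9.  -20.    0.  -61.  -93. ]
foot px [325 228]
crop origin 245 168
```

View pics/v2c.png

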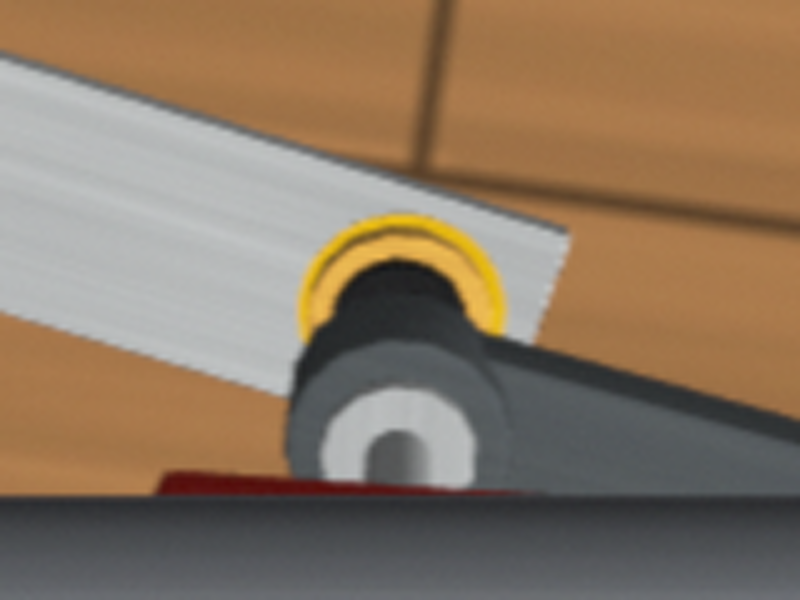

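From the -x side the foot is centred on the spot in y (left margin 13 px, right margin 14 px). In x the spot is about 2.3 mm too far +x. I'll regrasp the tab and trim it by -x.

drive_tool --steps '[0, 0, -0.125, -0.01, -0.0385, 0, 1, 0, 0, -0.125, 0.0, 0, 0, 1, 0, 0, -0.125, 0, 0, 0, 1, 0, 0, -0.125, 0, 0, 0, 1, 0, 0, -0.125, 0, 0, 0, 1, 0, 0, -0.125, 0, 0, 0, 1, 0, 0, -0.125, 0, 0, 0, 1, 0, 0, -0.125, 0, 0, 0, 0.6, 0, 0, -0.125, 0, 0, 0, 0.6, 0, 0, -0.125, 0, 0, 0, 0.6]'

```text
time_s: 12.07
tcp_pos: [0.4954, -0.1019, 0.2263]
ee_rot: [[-0.189, -0.982, -0.0], [-0.982, 0.189, -0.0], [0.0, -0.0, -1.0]]
wrist_force: [0.2, 0.2, -0.1]
gripper_width: 0.857
gripper_force: 0.0
```

```bash
python3 - <<'E'
from station import r
import numpy as np
s=r.sense();R=s["ee_rot"];print(s["tcp_pos"],np.degrees(np.arctan2(R[1,0],R[0,0])),R.T@(np.array([.5257,-.1784,.0367])-s["tcp_pos"]))
E
```

```text
[ 0.49540846 -0.10189603  0.22631613] -100.89972455297077 [ 0.06934047 -0.04420453  0.18963799]
```

drive_tool --steps '[0, 0, -0.01, 0.03, -0.02, 0, 0.5, 0, 0, 0, 0.03, -0.02, 0, 0.5, 0, 0, 0, 0.009, -0.004, 0, 0.5, 0, 0, 0, 0, 0, 0.04, 0.5, 0, 0, 0, 0, 0, 0.04, 0.5, 0, 0, 0, 0, 0, 0.04, 0.5, 0, 0, 0, 0, 0, 0.04, 0.5, 0, 0, 0, 0, 0, 0.03, 0.5, 0, 0, 0, 0, 0, 0, 0.5, 0, 0, 0, 0, 0, 0, 0.5]'

```text
time_s: 12.9
tcp_pos: [0.5245, -0.1776, 0.0353]
ee_rot: [[-0.184, -0.983, -0.004], [-0.983, 0.184, -0.0], [0.001, 0.004, -1.0]]
wrist_force: [0.5, -0.7, 1.5]
gripper_width: 0.501
gripper_force: 0.0
```

```bash
python3 - <<'E'
from station import r
import numpy as np
s=r.sense();R=s["ee_rot"];print(s["tcp_pos"],np.degrees(np.arctan2(R[1,0],R[0,0])),R.T@(np.array([.5257,-.1784,.0367])-s["tcp_pos"]),s["wrist_force"])
E
```

```text
[ 0.52449889 -0.17761377  0.03531382] -100.62037359072775 [ 0.0005528  -0.00132043 -0.0013904 ] [ 0.50968706 -0.74219303  1.5317084 ]
```

drive_tool --steps '[0, 0, 0, 0, 0, 0, 0, 0, 0, 0, 0, 0, 0, 0, 0, 0, 0, 0, 0, 0, 0, 0, 0, 0, 0, 0, 0, 0, 0, 0, 0, 0, 0, 0, 0, 0, 0, 0, 0, 0, 0, 0, 0, 0, 0, 0, 0, 0, 0, 0, 0, 0, 0, 0, 0, 0, 0, 0, 0, 0, 0, 0, 0]'

```text
time_s: 13.65
tcp_pos: [0.5256, -0.1767, 0.0375]
ee_rot: [[-0.182, -0.983, 0.002], [-0.983, 0.182, -0.0], [0.0, -0.002, -1.0]]
wrist_force: [-0.2, 0.4, 6.0]
gripper_width: 0.137
gripper_force: 30.0
```

```bash
python3 - <<'E'
from station import r
import numpy as np
s=r.sense();R=s["ee_rot"];print(s["tcp_pos"],np.degrees(np.arctan2(R[1,0],R[0,0])),R.T@(np.array([.5234,-.1782,.0367])-s["tcp_pos"]),s["wrist_force"])
E
```

```text
[ 0.52558862 -0.17667855  0.03754853] -100.51026756105276 [0.00189499 0.00187572 0.00084591] [-0.23150901  0.41792152  6.01481683]
```

drive_tool --steps '[0, 0, 0, 0, 0.0012, 0, 0, 0, 0, 0, 0, 0.0012, 0, 0, 0, 0, 0, 0, 0, 0, 0, 0, 0, 0, 0, 0, 0, 0, 0, 0, 0, 0, 0, 0, 0.5, 0, 0, 0, 0, 0, 0, 0.5, 0, 0, 0, 0, 0, 0, 0.5, 0, 0, 0, 0, 0, 0, 0.5, 0, 0, 0, 0, 0, -0.03, 0.5, 0, 0, 0, 0, 0, -0.04, 0.8]'

```text
time_s: 14.48
tcp_pos: [0.518, -0.1757, 0.1028]
ee_rot: [[-0.185, -0.983, -0.014], [-0.983, 0.185, 0.002], [0.001, 0.014, -1.0]]
wrist_force: [2.3, -0.9, 0.3]
gripper_width: 0.492
gripper_force: 0.0
```

drive_tool --steps '[0, 0, 0, 0, 0, -0.04, 1, 0, 0, 0, 0, 0, -0.04, 1, 0, 0, 0, 0, 0, -0.04, 1, 0, 0, 0, -0.03, 0, 0, 1, 0, 0, 0, -0.025, 0, 0, 1, 0, 0, 0, 0, 0, 0, 1, 0, 0, 0, 0, 0, 0, 1]'

```text
time_s: 15.07
tcp_pos: [0.5315, -0.1212, 0.2257]
ee_rot: [[-0.182, -0.983, -0.003], [-0.983, 0.182, 0.0], [0.0, 0.003, -1.0]]
wrist_force: [-0.1, -0.1, -0.1]
gripper_width: 0.975
gripper_force: 0.0
```

```bash
python3 look.py v3; python3 - <<'E'
import cv2
h=cv2.cvtColor(cv2.imread("pics/v3.png"),cv2.COLOR_BGR2HSV)
for row in (220,224,228):print(row,[ (c,*h[row,c].tolist()) for c in list(range(302,318))+list(range(338,354))])
E
```

```text
15.0667 [ 0.53146816 -0.12120379  0.22567306] [  4.2  15.1 -12.1  -0.  -63.  -14.6]
foot px [323 227]
crop origin 243 167
220 [(302, 22, 78, 209), (303, 23, 176, 225), (304, 24, 235, 231), (305, 24, 248, 231), (306, 24, 246, 226), (307, 23, 217, 189), (308, 20, 178, 168), (309, 19, 170, 217), (310, 20, 165, 233), (311, 20, 167, 235), (312, 20, 165, 232), (313, 19, 168, 213), (314, 19, 168, 152), (315, 18, 161, 81), (316, 12, 99, 44), (317, 0, 16, 31), (338, 19, 170, 215), (339, 19, 173, 170), (340, 21, 187, 164), (341, 22, 145, 193), (342, 21, 62, 196), (343, 40, 4, 189), (344, 100, 4, 193), (345, 90, 4, 192), (346, 90, 3, 188), (347, 18, 8, 158), (348, 14, 63, 109), (349, 15, 130, 96), (350, 15, 138, 102), (351, 14, 141, 114), (352, 15, 142, 122), (353, 15, 139, 125)]
224 [(302, 23, 182, 229), (303, 24, 237, 232), (304, 24, 243, 232), (305, 23, 230, 223), (306, 20, 188, 218), (307, 19, 170, 222), (308, 19, 169, 222), (309, 17, 173, 198), (310, 16, 175, 163), (311, 15, 182, 126), (312, 7, 185, 73), (313, 1, 200, 65), (314, 0, 196, 69), (315, 1, 196, 69), (316, 1, 204, 70), (317, 1, 1
[... 282 characters left out ...]
 142, 138), (352, 14, 141, 156), (353, 15, 141, 163)]
228 [(302, 23, 196, 230), (303, 24, 239, 229), (304, 23, 240, 190), (305, 16, 225, 110), (306, 4, 227, 72), (307, 1, 214, 69), (308, 2, 218, 69), (309, 2, 204, 70), (310, 179, 198, 71), (311, 0, 205, 71), (312, 179, 203, 73), (313, 3, 220, 72), (314, 1, 227, 74), (315, 1, 209, 78), (316, 0, 216, 78), (317, 1, 208, 82), (338, 18, 159, 178), (339, 20, 167, 226), (340, 20, 166, 234), (341, 20, 166, 234), (342, 20, 152, 221), (343, 20, 63, 195), (344, 30, 1, 189), (345, 90, 3, 191), (346, 90, 4, 186), (347, 17, 15, 155), (348, 14, 96, 111), (349, 14, 139, 99), (350, 14, 140, 102), (351, 15, 140, 120), (352, 15, 140, 138), (353, 15, 142, 153)]
```

View pics/v3c.png

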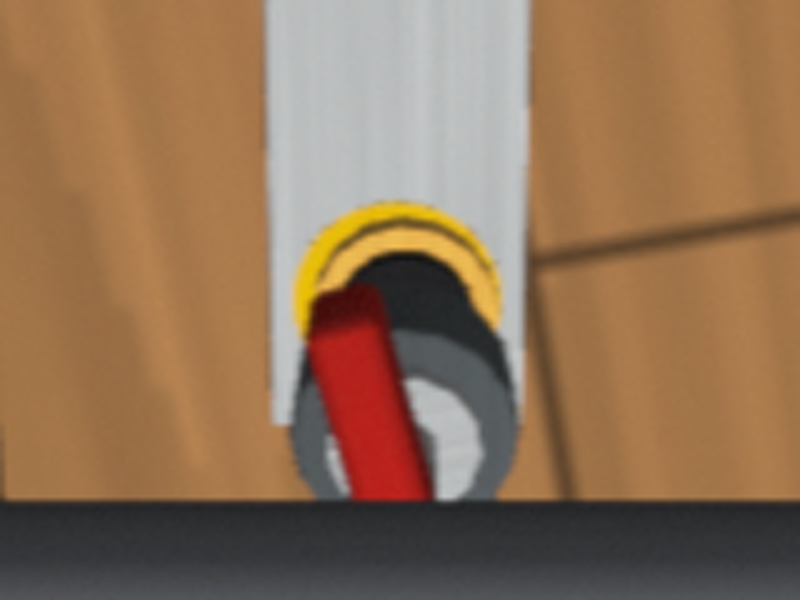

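The foot's ring margins are now about 5 px left against 2.5 px right, so it is within roughly 1.4 mm of the spot's centre and fully inside it, which is good enough. Next is the handle.

drive_tool --steps '[0, 0, -0.125, 0, 0, 0, 0.6, 0, 0, -0.125, 0, 0, 0, 0.6, 0, 0, 0, -0.03, -0.0085, 0, 0.6, 0, 0, 0, -0.03, -0.0085, 0, 0.6, 0, 0, 0, 0, 0, 0.03, 0.6, 0, 0, 0, 0, 0, 0.02, 0.6, 0, 0, 0, 0, 0, 0, 0.6, 0, 0, 0, 0, 0, 0, 0.6]'

```text
time_s: 15.78
tcp_pos: [0.5446, -0.0621, 0.1753]
ee_rot: [[0.065, -0.998, -0.004], [-0.998, -0.065, -0.001], [0.001, 0.004, -1.0]]
wrist_force: [-0.3, -0.1, 0.3]
gripper_width: 0.61
gripper_force: 0.0
```

```bash
cat > st.py <<'E'
from station import r
import numpy as np
s=r.sense();R=s["ee_rot"];print(s["time_s"],s["tcp_pos"].round(4),"yaw",np.degrees(np.arctan2(R[1,0],R[0,0])).round(1),"shift",(R.T@(np.array([.5444,-.0603,.114])-s["tcp_pos"])).round(4),"F",s["wrist_force"].round(1),"M",s["moment"].round(3),"grip",s["gripper_width"].round(3),s["joints"].round(0))
E
python3 st.py;python3 - <<'E'
from h import *
p=r.camera_params("wrist");im=r.capture("wrist")
for c,a,rc,_ in blobs(masks(im)["red"],60):print(c,a,plane(p,cv2.boxPoints(rc),.122)[:,:2].round(4).tolist())
E
```

```text
[325.40385618 213.53204794] 1919 [[0.5531, -0.1001], [0.5423, -0.1008], [0.5376, -0.0357], [0.5494, -0.035]]Traceback (most recent call last):
  File "st.py", line 3, in <module>
    s=r.sense();R=s["ee_rot"];print(s["time_s"],s["tcp_pos"].round(4),"yaw",np.degrees(np.arctan2(R[1,0],R[0,0])).round(1),"shift",(R.T@(np.array([.5444,-.0603,.114])-s["tcp_pos"])).round(4),"F",s["wrist_force"].round(1),"M",s["moment"].round(3),"grip",s["gripper_width"].round(3),s["joints"].round(0))
                                                                                                                                                                                                                                                             ^^^^^^^^^^^^^^^^^^^^^^^^
AttributeError: 'float' object has no attribute 'round'
```

drive_tool --steps '[0, 0, 0, -0.0015, 0, 0.035, 0.5, 0, 0, 0, 0, 0, 0.026, 0.4, 0, 0, 0, 0, 0, 0, 0.3, 0, 0, 0, 0, 0, 0, 0, 0, 0, 0, 0, 0, 0, 0, 0, 0, 0, 0, 0, 0, 0, 0, 0, 0, 0, 0, 0, 0, 0, 0, 0, 0, 0, 0, 0]'

```text
time_s: 16.5
tcp_pos: [0.5447, -0.06, 0.1173]
ee_rot: [[0.066, -0.998, -0.001], [-0.998, -0.066, -0.0], [0.0, 0.001, -1.0]]
wrist_force: [-4.4, 0.2, 5.8]
gripper_width: 0.137
gripper_force: 30.0
```

```bash
sed -i 's/s\["gripper_width"\].round(3)/s["gripper_width"],s["gripper_force"]/' st.py; python3 st.py
```

```text
16.5 [ 0.5447 -0.06    0.1173] yaw -86.2 shift [0.0003 0.0003 0.0033] F [-4.4  0.2  5.8] M [0.138 1.214 0.034] grip 0.1365986170130178 29.993815468624234 [ 11.  22. -20.   0. -48.  -7.]
```

drive_tool --steps '[0, 0, 0.05, 0, 0, 0, 0, 0, 0, 0.1, 0, 0, 0, 0, 0, 0, 0.1, 0, 0, 0, 0, 0, 0, 0.1, 0, 0, 0, 0, 0, 0, 0.05, 0, 0, 0, 0]'

```text
time_s: 16.92
tcp_pos: [0.545, -0.06, 0.1173]
ee_rot: [[-0.332, -0.943, -0.0], [-0.943, 0.332, -0.001], [0.001, 0.0, -1.0]]
wrist_force: [-4.1, 0.0, 4.5]
gripper_width: 0.134
gripper_force: 30.0
```

```bash
python3 st.py
```

```text
16.9167 [ 0.545  -0.06    0.1173] yaw -109.4 shift [0.0005 0.0005 0.0033] F [-4.1  0.   4.5] M [-0.057  0.971  0.095] grip 0.13400123443059897 29.9971638713032 [ 11.  22. -20.   0. -48. -30.]
```

drive_tool --steps '[0, 0, 0.03, 0, 0, 0, 0, 0, 0, 0.03, 0, 0, 0, 0, 0, 0, 0.03, 0, 0, 0, 0, 0, 0, 0.03, 0, 0, 0, 0, 0, 0, 0.03, 0, 0, 0, 0]'

```text
time_s: 17.33
tcp_pos: [0.5451, -0.06, 0.1173]
ee_rot: [[-0.466, -0.885, -0.0], [-0.885, 0.466, -0.001], [0.001, -0.0, -1.0]]
wrist_force: [-4.3, -0.9, 4.8]
gripper_width: 0.138
gripper_force: 30.0
```

```bash
python3 st.py
```

```text
17.3333 [ 0.5451 -0.06    0.1173] yaw -117.8 shift [0.0006 0.0005 0.0033] F [-4.3 -0.9  4.8] M [-0.12   0.856  0.044] grip 0.13769419563682256 29.997657872736454 [ 11.  22. -20.   0. -48. -39.]
```

```bash
cat > m.py <<'E'
from station import r
import numpy as np
s=r.sense();R=s["ee_rot"];a=np.degrees(np.arctan2(R[1,0],R[0,0]));a-=360*(a>0)
print(s["time_s"],"turn %.3f"%np.radians(-86.2-a),"M",s["moment"].round(3),"F",s["wrist_force"].round(1),"e6 %.3f"%s["effort"][5])
E
```

drive_tool --steps '[0, 0, 0.025, 0, 0, 0, 0, 0, 0, 0.025, 0, 0, 0, 0]'

```text
time_s: 17.5
tcp_pos: [0.5452, -0.06, 0.1173]
ee_rot: [[-0.51, -0.86, 0.0], [-0.86, 0.51, -0.001], [0.001, -0.0, -1.0]]
wrist_force: [-3.1, -0.4, 5.4]
gripper_width: 0.136
gripper_force: 30.0
```

```bash
python3 m.py
```

```text
17.5 turn 0.601 M [-0.115  1.065  0.087] F [-3.1 -0.4  5.4] e6 0.106
```

drive_tool --steps '[0, 0, 0.025, 0, 0, 0, 0, 0, 0, 0.025, 0, 0, 0, 0]'

```text
time_s: 17.67
tcp_pos: [0.5452, -0.06, 0.1173]
ee_rot: [[-0.552, -0.834, 0.0], [-0.834, 0.552, -0.001], [0.001, -0.0, -1.0]]
wrist_force: [-4.1, -1.8, 5.7]
gripper_width: 0.137
gripper_force: 30.0
```

```bash
python3 m.py
```

```text
17.6667 turn 0.651 M [-0.214  1.072  0.069] F [-4.1 -1.8  5.7] e6 0.107
```

drive_tool --steps '[0, 0, 0.025, 0, 0, 0, 0, 0, 0, 0.025, 0, 0, 0, 0]'

```text
time_s: 17.83
tcp_pos: [0.5453, -0.0601, 0.1173]
ee_rot: [[-0.593, -0.805, 0.0], [-0.805, 0.593, -0.001], [0.001, -0.001, -1.0]]
wrist_force: [-3.2, -0.9, 5.7]
gripper_width: 0.132
gripper_force: 30.0
```

```bash
python3 m.py
```

```text
17.8333 turn 0.701 M [-0.236  0.979  0.042] F [-3.2 -0.9  5.7] e6 0.107
```

drive_tool --steps '[0, 0, 0.025, 0, 0, 0, 0, 0, 0, 0.025, 0, 0, 0, 0]'

```text
time_s: 18.0
tcp_pos: [0.5453, -0.0601, 0.1173]
ee_rot: [[-0.633, -0.774, 0.0], [-0.774, 0.633, -0.001], [0.0, -0.001, -1.0]]
wrist_force: [-2.8, -1.3, 4.9]
gripper_width: 0.137
gripper_force: 30.0
```

```bash
python3 m.py
```

```text
18.0 turn 0.751 M [-0.193  0.976  0.072] F [-2.8 -1.3  4.9] e6 0.107
```

Joint 6's effort is a clean signal with a steady 0.107 N m. I'll continue and watch for a rise.

drive_tool --steps '[0, 0, 0.035, 0, 0, 0, 0, 0, 0, 0.035, 0, 0, 0, 0]'

```text
time_s: 18.17
tcp_pos: [0.5453, -0.0601, 0.1173]
ee_rot: [[-0.686, -0.728, 0.0], [-0.728, 0.686, -0.001], [0.0, -0.001, -1.0]]
wrist_force: [-2.8, -1.2, 5.5]
gripper_width: 0.134
gripper_force: 30.0
```

```bash
python3 m.py
```

```text
18.1667 turn 0.822 M [-0.308  0.868  0.152] F [-2.8 -1.2  5.5] e6 0.190
```

drive_tool --steps '[0, 0, 0.035, 0, 0, 0, 0, 0, 0, 0.035, 0, 0, 0, 0]'

```text
time_s: 18.33
tcp_pos: [0.5454, -0.0602, 0.1173]
ee_rot: [[-0.735, -0.678, 0.0], [-0.678, 0.735, -0.001], [0.0, -0.001, -1.0]]
wrist_force: [-2.9, -1.7, 4.8]
gripper_width: 0.131
gripper_force: 30.0
```

```bash
python3 m.py
```

```text
18.3333 turn 0.892 M [-0.3    0.887  0.078] F [-2.9 -1.7  4.8] e6 0.185
```

drive_tool --steps '[0, 0, 0.035, 0, 0, 0, 0, 0, 0, 0.035, 0, 0, 0, 0]'

```text
time_s: 18.5
tcp_pos: [0.5454, -0.0602, 0.1172]
ee_rot: [[-0.781, -0.625, 0.0], [-0.625, 0.781, -0.001], [0.0, -0.001, -1.0]]
wrist_force: [-2.9, -1.7, 5.6]
gripper_width: 0.135
gripper_force: 30.0
```

```bash
python3 m.py
```

```text
18.5 turn 0.962 M [-0.423  0.793  0.108] F [-2.9 -1.7  5.6] e6 0.184
```

The effort stepped up to 0.185 but stays flat instead of climbing. That looks like a tight patch in the thread, since contact would add about 0.019 per 0.1 rad. I'll go on gently at the earlier speed.

drive_tool --steps '[0, 0, 0.025, 0, 0, 0, 0, 0, 0, 0.025, 0, 0, 0, 0]'

```text
time_s: 18.67
tcp_pos: [0.5454, -0.0603, 0.1173]
ee_rot: [[-0.811, -0.586, 0.0], [-0.586, 0.811, -0.001], [0.0, -0.001, -1.0]]
wrist_force: [-2.1, -1.7, 5.7]
gripper_width: 0.136
gripper_force: 30.0
```

```bash
python3 m.py
```

```text
18.6667 turn 1.011 M [-0.434  0.831  0.132] F [-2.1 -1.7  5.7] e6 0.095
```

drive_tool --steps '[0, 0, 0.025, 0, 0, 0, 0, 0, 0, 0.025, 0, 0, 0, 0]'

```text
time_s: 18.83
tcp_pos: [0.5455, -0.0603, 0.1173]
ee_rot: [[-0.839, -0.544, 0.001], [-0.544, 0.839, -0.001], [0.0, -0.001, -1.0]]
wrist_force: [-2.7, -2.3, 4.4]
gripper_width: 0.131
gripper_force: 30.0
```

```bash
python3 m.py
```

```text
18.8333 turn 1.061 M [-0.503  0.775  0.078] F [-2.7 -2.3  4.4] e6 0.090
```

drive_tool --steps '[0, 0, 0.025, 0, 0, 0, 0, 0, 0, 0.025, 0, 0, 0, 0]'

```text
time_s: 19.0
tcp_pos: [0.5455, -0.0603, 0.1173]
ee_rot: [[-0.865, -0.502, 0.001], [-0.502, 0.865, -0.001], [-0.0, -0.001, -1.0]]
wrist_force: [-3.0, -2.3, 5.4]
gripper_width: 0.131
gripper_force: 30.0
```

```bash
python3 m.py
```

```text
19.0 turn 1.111 M [-0.574  0.758  0.164] F [-3.  -2.3  5.4] e6 0.079
```

It was indeed a passing patch. I continue.

drive_tool --steps '[0, 0, 0.025, 0, 0, 0, 0, 0, 0, 0.025, 0, 0, 0, 0]'

```text
time_s: 19.17
tcp_pos: [0.5455, -0.0604, 0.1173]
ee_rot: [[-0.889, -0.458, 0.001], [-0.458, 0.889, -0.001], [-0.0, -0.001, -1.0]]
wrist_force: [-3.0, -2.7, 5.9]
gripper_width: 0.138
gripper_force: 30.0
```

```bash
python3 m.py
```

```text
19.1667 turn 1.161 M [-0.604  0.748  0.118] F [-3.  -2.7  5.9] e6 0.069
```

drive_tool --steps '[0, 0, 0.025, 0, 0, 0, 0, 0, 0, 0.025, 0, 0, 0, 0]'

```text
time_s: 19.33
tcp_pos: [0.5455, -0.0604, 0.1173]
ee_rot: [[-0.911, -0.413, 0.001], [-0.413, 0.911, -0.001], [-0.0, -0.001, -1.0]]
wrist_force: [-2.4, -3.5, 5.5]
gripper_width: 0.132
gripper_force: 30.0
```

```bash
python3 m.py
```

```text
19.3333 turn 1.211 M [-0.688  0.76   0.163] F [-2.4 -3.5  5.5] e6 0.060
```

drive_tool --steps '[0, 0, 0.025, 0, 0, 0, 0, 0, 0, 0.025, 0, 0, 0, 0]'

```text
time_s: 19.5
tcp_pos: [0.5456, -0.0604, 0.1173]
ee_rot: [[-0.93, -0.367, 0.001], [-0.367, 0.93, -0.001], [-0.0, -0.001, -1.0]]
wrist_force: [-3.2, -2.9, 4.3]
gripper_width: 0.135
gripper_force: 30.0
```

```bash
python3 m.py
```

```text
19.5 turn 1.261 M [-0.712  0.698  0.197] F [-3.2 -2.9  4.3] e6 0.048
```

drive_tool --steps '[0, 0, 0.025, 0, 0, 0, 0, 0, 0, 0.025, 0, 0, 0, 0]'

```text
time_s: 19.67
tcp_pos: [0.5456, -0.0605, 0.1173]
ee_rot: [[-0.947, -0.32, 0.001], [-0.32, 0.947, -0.001], [-0.0, -0.001, -1.0]]
wrist_force: [-2.2, -3.7, 5.3]
gripper_width: 0.136
gripper_force: 30.0
```

```bash
python3 m.py
```

```text
19.6667 turn 1.311 M [-0.807  0.719  0.134] F [-2.2 -3.7  5.3] e6 0.037
```

Reading the signals together: joint effort is a speed term minus the hand moment, so the jump at 0.82–0.96 came from the faster rows. The steady fall since about 1.0 rad (0.2 N m/rad, with Mz rising the same amount) is exactly the contact slope. That puts the touch at about 1.0 rad and the pressure now at about 16 N. I'll ease back slightly for a light nip and confirm the slope.

drive_tool --steps '[0, 0, 0, 0, 0, 0, 0, 0, 0, 0, 0, 0, 0, 0]'

```text
time_s: 19.83
tcp_pos: [0.5456, -0.0605, 0.1173]
ee_rot: [[-0.947, -0.321, 0.001], [-0.321, 0.947, -0.001], [-0.0, -0.001, -1.0]]
wrist_force: [-1.9, -4.0, 5.3]
gripper_width: 0.132
gripper_force: 30.0
```

```bash
python3 m.py
```

```text
19.8333 turn 1.310 M [-0.781  0.71   0.   ] F [-1.9 -4.   5.3] e6 -0.070
```

drive_tool --steps '[0, 0, -0.025, 0, 0, 0, 0, 0, 0, -0.025, 0, 0, 0, 0]'

```text
time_s: 20.0
tcp_pos: [0.5455, -0.0604, 0.1172]
ee_rot: [[-0.93, -0.369, 0.001], [-0.369, 0.93, -0.001], [-0.0, -0.001, -1.0]]
wrist_force: [-3.1, -3.1, 5.1]
gripper_width: 0.137
gripper_force: 30.0
```

```bash
python3 m.py
```

```text
20.0 turn 1.260 M [-0.69   0.732 -0.077] F [-3.1 -3.1  5.1] e6 -0.156
```

drive_tool --steps '[0, 0, -0.025, 0, 0, 0, 0, 0, 0, -0.025, 0, 0, 0, 0]'

```text
time_s: 20.17
tcp_pos: [0.5455, -0.0604, 0.1173]
ee_rot: [[-0.91, -0.414, 0.001], [-0.414, 0.91, -0.001], [-0.0, -0.001, -1.0]]
wrist_force: [-3.0, -2.7, 5.8]
gripper_width: 0.134
gripper_force: 30.0
```

```bash
python3 m.py
```

```text
20.1667 turn 1.210 M [-0.606  0.731 -0.023] F [-3.  -2.7  5.8] e6 -0.135
```

drive_tool --steps '[0, 0, 0, 0, 0, 0, 0, 0, 0, 0, 0, 0, 0, 0]'

```text
time_s: 20.33
tcp_pos: [0.5455, -0.0604, 0.1173]
ee_rot: [[-0.91, -0.414, 0.001], [-0.414, 0.91, -0.001], [-0.0, -0.001, -1.0]]
wrist_force: [-2.5, -2.8, 4.9]
gripper_width: 0.138
gripper_force: 30.0
```

```bash
python3 m.py
```

```text
20.3333 turn 1.211 M [-0.655  0.728  0.079] F [-2.5 -2.8  4.9] e6 -0.028
```

The contact slope is confirmed both ways and the pressure is now about 9 N, a light nip. I'm releasing and backing straight up.

drive_tool --steps '[0, 0, 0, 0, 0, 0, 0.4, 0, 0, 0, 0, 0, 0, 0.4, 0, 0, 0, 0, 0, 0, 0.4, 0, 0, 0, 0, 0, 0, 0.4, 0, 0, 0, 0, 0, 0, 0.4, 0, 0, 0, 0, 0, -0.02, 0.4, 0, 0, 0, 0, 0, -0.03, 0.4, 0, 0, 0, 0, 0, -0.04, 0.4, 0, 0, 0, 0, 0, -0.02, 0.4, 0, 0, 0, 0, 0, 0, 0.4]'

```text
time_s: 21.17
tcp_pos: [0.5486, -0.0595, 0.2314]
ee_rot: [[-0.91, -0.415, 0.012], [-0.415, 0.91, 0.0], [-0.011, -0.005, -1.0]]
wrist_force: [-0.5, -0.0, -0.0]
gripper_width: 0.399
gripper_force: 0.0
```

drive_tool --steps '[0, 0, 0, 0.04, 0, 0, 1, 0, 0, 0, 0.025, 0, 0, 1, 0, 0, 0, 0, 0, 0, 1, 0, 0, 0, 0, 0, 0, 1]'

```text
time_s: 21.5
tcp_pos: [0.4855, -0.0869, 0.2255]
ee_rot: [[-0.911, -0.413, 0.0], [-0.413, 0.911, 0.0], [-0.0, 0.0, -1.0]]
wrist_force: [-0.2, 0.1, 0.9]
gripper_width: 0.62
gripper_force: 0.0
```

```bash
python3 m.py; python3 look.py v4; python3 - <<'E'
from h import *
import pickle
p=pickle.load(open("v4.pkl","rb"));im=cv2.imread("pics/v4.png");h=cv2.cvtColor(im,cv2.COLOR_BGR2HSV)
for row in range(205,232,4):
  y=[c for c in range(290,365) if 22<=h[row,c,0]<=26 and h[row,c,1]>190]
  b=[c for c in range(290,365) if 17<=h[row,c,0]<=21 and 155<h[row,c,1]<186 and h[row,c,2]>185]
  print(row,"yellow",y,"brass",b)
for c,a,rc,_ in blobs(masks(im)["red"],60):print("bar",plane(p,cv2.boxPoints(rc),.122)[:,:2].round(3).tolist())
for n in("top","scene"):
  d=cv2.absdiff(r.capture(n),cv2.imread(f"pics/{n}0.png")).max(2);d=cv2.morphologyEx((d>60).astype(np.uint8)*255,cv2.MORPH_OPEN,np.ones((3,3)))
  print(n,[(c.round(0).tolist(),int(a)) for c,a,_,_ in blobs(d,25)])
E
```

```text
21.5 turn 1.211 M [ 0.079 -0.206 -0.016] F [-0.2  0.1  0.9] e6 0.006
21.5 [ 0.4854859  -0.08686113  0.22547475] [  8.8   9.9 -19.   -0.  -61.1 -74.4]
foot px [326 229]
crop origin 246 169
205 yellow [] brass []
209 yellow [] brass []
213 yellow [317, 318, 333, 334] brass []
217 yellow [311, 312, 339] brass [315, 316, 317, 318, 319, 320, 321, 322, 323, 324, 325, 326, 327, 328, 329, 330, 331, 332, 333, 334, 335, 336, 337]
221 yellow [308, 309, 342] brass [311, 312, 313, 314, 315, 316, 335, 336, 337, 338, 339, 340, 341]
225 yellow [306, 307, 343, 344] brass [309, 310, 311, 312, 338, 339, 340, 341, 342]
229 yellow [306, 307, 344, 345] brass [308, 309, 310, 311, 340, 341, 342]
bar [[0.507, -0.084], [0.502, -0.074], [0.532, -0.061], [0.536, -0.071]]
bar [[0.563, -0.058], [0.559, -0.048], [0.577, -0.04], [0.582, -0.05]]
top [([372.0, 164.0], 74), ([326.0, 188.0], 1227), ([372.0, 185.0], 222), ([283.0, 252.0], 3717), ([253.0, 200.0], 331), ([380.0, 215.0], 2028), ([308.0, 211.0], 48), ([321.0, 310.0], 120), ([296.0, 348.0], 2739), ([71.0, 370.0], 1213), ([357.0, 392.0], 119), ([286.0, 394.0], 109), ([321.0, 397.0], 92)]
scene [([370.0, 37.0], 1945), ([419.0, 11.0], 147), ([431.0, 12.0], 233), ([530.0, 12.0], 789), ([562.0, 50.0], 680), ([313.0, 70.0], 1131), ([550.0, 94.0], 897), ([568.0, 68.0], 31), ([343.0, 83.0], 46), ([394.0, 92.0], 76), ([308.0, 123.0], 1814), ([366.0, 114.0], 499), ([405.0, 107.0], 267), ([351.0, 109.0], 38), ([394.0, 118.0], 223), ([524.0, 129.0], 64), ([556.0, 134.0], 101), ([295.0, 150.0], 124), ([272.0, 206.0], 997), ([305.0, 196.0], 41), ([317.0, 200.0], 74), ([319.0, 225.0], 73)]
```

The foot sits evenly in the spot (yellow margins 2–3 px each side), the handle has stayed where I left it, and only the plate, handle and arm have moved. Handing in.

```bash
python3 -c "
from station import r
print(r.finish_job())"
```

```text
the job is handed in; nothing more can be done
None
```

The job is handed in at about 21.5 s on the clock: the plate's spot is under the foot to within about 1.5 mm and nipped at roughly 9 N (estimated from joint effort). I went to about 15 N before easing back. The gripper is clear, and the last pictures showed no other object moved.

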